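# Seat a bearing bracket on its locating pin

## Task

Fit the loose yellow bearing bracket to the aluminium mounting plate, its hole towards the slot: lay its foot against the dark fence and on top of the brass locating pin, with the hole just past the slot's outer end (the end nearer the edge of the plate), then slide it inwards along the fence until the hole drops over the pin. Somebody has set the pin anywhere along that slot, so feel for it and never force the bracket. It must finish with its foot flat on the plate and square along the fence, let go, and the other parts left where they are.

Things in the scene. Friction and masses are not known exactly. Their poses are not given: they have to be found in the camera images.
- bracket: Loose yellow bearing bracket, 0.18 to 0.29 kg. Foot plate 60 (x) x 120 (y) x 6 (z) mm; origin at the centre of the foot's underside, z up. Upright bearing block on the foot, centred at y = +20 mm: 40 (x) x 24 (y) mm, top 50 mm above the underside; grip it across its 24 mm. Through hole, 12.5 mm wide, in the foot at x = 0, y = -42 mm. Starts flat on the green mat.
- bracket_hole (a point): Centre of the bracket's hole, at the foot's underside.
- base: Fixed aluminium mounting plate 190 (x) x 220 (y) x 12 (z) mm; origin at the centre of its underside. A grey-white terminal strip, 26 mm high above the plate, stands behind the fence at x = +57 to +83 mm. With the foot along the fence and the axes of bracket and plate parallel, the bracket's origin is at x = -9.5 mm; its underside is at z = 12 mm when home, 20 mm when level on top of the pin.
- slot_mid (a point): Middle of the black slot, 40 mm long along the plate's y, on the plate's top (plate frame x -9.5, y -42, z 12 mm; its outer end is the -y end). The rigid brass pin stands in it at an unknown place up to 14 mm either way along y; 10 mm thick, 8 mm high, the last 2 mm bevelled. With axes parallel the hole passes over it; the seated bracket's origin is within about 16 mm of y = 0 in the plate frame.
- fence_mid (a point): Middle of the top edge of the guiding face of the dark steel fence (plate frame x +20.5, y 0, z 28 mm). The fence is straight, 190 mm long along the plate's y axis, 14 mm thick, 16 mm high above the plate; the face looks to the plate's -x.
- mat: Fixed green rubber mat 250 (x) x 190 (y) x 4 mm on which the bracket starts; origin at the centre of its underside.
- bush: Loose copper-coloured bush, 28 mm wide, 20 mm high, standing on the mat; leave alone. Origin: centre of underside.
- collar: Loose steel collar, 26 mm wide, 14 mm high, on the mat; leave alone. Origin: centre of underside.
- gear: Loose white plastic gear wheel lying flat, 104 mm wide, 22 mm high at the hub; leave alone. Origin: centre of underside.
- contactor: Loose white and grey contactor block, 50 x 45 x 55 mm; leave alone. Origin: centre of underside.
- screwdriver: Loose screwdriver lying on the bench; leave alone.
- jar: Loose clear jar with a black cap, 60 mm wide, 75 mm high; leave alone. Origin: centre of underside.
Things that resemble listed ones, but are neither listed nor needed, are in the scene too. Of the things that look like the bracket, take the one that is nearest to the robot's base at the start.

How it is judged:
By the outcome, as a careful person would: the job done as asked, in the order asked, and still so for the second after the job is handed in, with the robot touching nothing.
It also fails if it takes over 48 s, if anything falls off the work surface, if the arm or the gripper's body presses on something with over 40 N, if the wrist force passes 120 N, or if a joint passes its speed limit or range.

## Robot

A 7-joint arm with a two-finger parallel gripper is mounted at the origin on the work surface. World frame = base frame: x ahead of the robot, y to its left, z up, the work surface at z = 0. Lengths are in mm, angles in rad, forces in N, time in s.
With the tool pointing down it reaches from about 350 to 900 mm from the base axis. Payload 19.9 kg.
Tool frame: the origin (TCP) lies midway between the tips of the shut fingers; the grasp point (between the pads) lies 19 mm behind it; z points along the fingers, y is the line along which they close (so a half turn about z gives the same grasp; the last joint's range is limited). The gripper opens to 94 mm and grips with 3 to 60 N. Pads are 16 mm wide; open, the fingers measure 119 mm over their backs; the gripper's body (75 mm by 177 mm) begins 78 mm behind the grasp point.
Start: joints at [1.242, 0.417, -0.01, 1.614, 0.005, 1.111, -0.053], TCP at [177.396, -599.274, 205.425] pointing down, gripper open.
Joint ranges: [-2.81, 2.81], [-0.39, 2.02], [-1.27, 1.25], [0.06, 2.57], [-1.19, 4.33], [0.19, 2], [-2.82, 2.82]. Speed limits (rad/s): [1.89, 1.89, 2.39, 2.39, 3.01, 3.01, 3.01].

## Interface

Orientations are given as a rotation vector (axis times angle).
In Python, from rig import env gives the robot as it stands. The module is installed in compiled form; this text tells all that it offers.
- The arm moves only by the tool arm_command, never from a script. Its argument "plan" is one flat list of numbers, 4 for each row, row after row: the shift along the tool's x, y, z in mm, then the turn about the tool's z in rad. A call has 1 to 5 rows; each row shifts and turns the commanded pose from where the row before left it, along the tool's axes as they then stand; what a row does not reach is not made up. A row lasts 1/10 s, in which the tool goes at most 50 mm and 8.59 degrees, less where a joint would pass 70% of its speed; a pose out of reach is approached as far as the arm can. A call with a gripper value outside its range is refused whole. "claw" is the finger opening in mm, from 0 to 94, set as the call begins (left out, the last holds). The fingers move at their own pace and stop on an object; "newtons" is the grip in N (left out, the last holds). Time passes only in rows, so rows that do not move let the fingers close. It gives the time, the measured TCP pose, the force, the opening and the grip force at its end, in the units of the state.
- env.sense(): the state, without advancing time (a new reading comes with each control period).
- env.grab_frame(name): name is "scene" or "side" or "wrist"; returns a dict with "frame" (400x640x3 uint8, blue, green, red), "fx", "fy", "cx", "cy" (pixels), "R" (3x3) and "t" (3): a world point X has camera coordinates R X + t; the wrist camera has in their place "hand_eye" (4x4, takes a point from camera to tool coordinates, whose origin is the TCP and whose axes are the flange's). Camera axes: x right, y down, z forward; pixel columns grow to the right and rows downward; lengths in mm; the calibration is good to about 2 mm. A picture is of the moment at which its call begins: read the wrist's pose just before it. There is no depth.
- env.job_done(): hands the job in; it is judged then, once.
The state is a dict: "t": time; "qpos": joint angles; "qd": joint speeds; "effort": joint torques, N m; "tool_pos": TCP position; "tool_rot": TCP orientation; "contact_force": force on the tool from outside, world axes, zero at the start; "ft_torque": the same for the moment, N m; "gripper_width": finger opening in mm; "finger_force": force on a finger pad.
Only numpy, scipy, OpenCV 4.12 (cv2) and the standard library are available. Lean on these libraries where they do the work, as an engineer would, in place of code of your own. Each camera call takes 0.05 s, during which the arm holds its last target. There are 200 camera calls.

## Working session

There is one attempt and no reset: what is moved stays moved. The work goes in short steps, Python scripts to look and compute and a tool call to move; the robot and the scene stay as the last step left them, time stands still between calls to the robot, and variables do not carry over. Pictures are saved under pics/ and viewed, at most 10 in all, crops included, and the job is handed in when it is done.

Besides the shell and the picture viewer there is one more tool, called after "Call:" by a JSON object that holds its "method" and its "body". arm_command: Moves the arm, as the interface text tells. Its arguments: {"type":"object","properties":{"plan":{"type":"array","items":{"type":"number"}},"claw":{"type":"number"},"newtons":{"type":"number"}},"required":["plan"]}

```bash
mkdir -p pics; cat > h.py <<'E'
import numpy as np,cv2
from rig import env
from scipy.spatial.transform import Rotation as Ro
def grab(n):
    s=env.sense(); f=env.grab_frame(n)
    K=np.array([[f['fx'],0,f['cx']],[0,f['fy'],f['cy']],[0,0,1.]])
    if 'R' in f: R=np.array(f['R']);t=np.array(f['t']).ravel()
    else:
        H=np.array(f['hand_eye']); T=np.eye(4);T[:3,:3]=Ro.from_rotvec(s['tool_rot']).as_matrix();T[:3,3]=s['tool_pos']
        C=np.linalg.inv(T@H);R=C[:3,:3];t=C[:3,3]
    return np.array(f['frame']),(K,R,t)
def ray(c,px,z):
    K,R,t=c; px=np.atleast_2d(np.array(px,float))
    d=(np.linalg.inv(K)@np.c_[px,np.ones(len(px))].T).T@R
    o=-R.T@t
    return o+d*((z-o[2])/d[:,2])[:,None]
def proj(c,X):
    K,R,t=c; p=(K@(R@np.atleast_2d(X).T+t[:,None])).T
    return p[:,:2]/p[:,2:]
E
python3 - <<'E'
from h import *
s=env.sense();print(s['t'],s['tool_pos'],s['tool_rot'])
for n in('scene','side'):
    im,c=grab(n);cv2.imwrite(f'pics/{n}0.png',im);np.savez(f'{n}0.npz',K=c[0],R=c[1],t=c[2]);print(n,-c[1].T@c[2])
E
```

```text
0.0 [ 177.25892183 -598.94975638  204.83476569] [-3.10796699e+00 -4.50301323e-01  4.43981720e-04]
scene [1400.63752125  237.08049853  630.72538237]
side [  215.33360929 -1598.9547637   1013.15358181]
```

View pics/scene0.png

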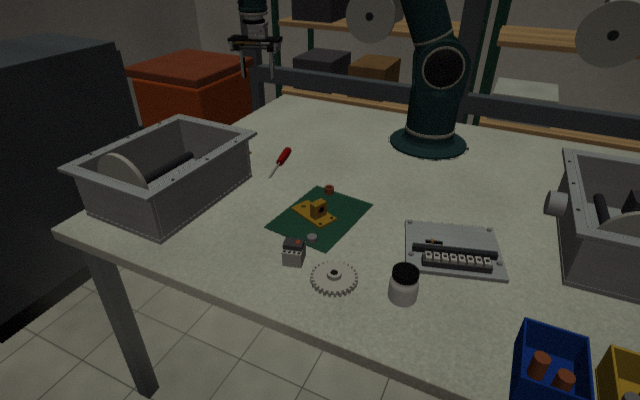

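View pics/side0.png

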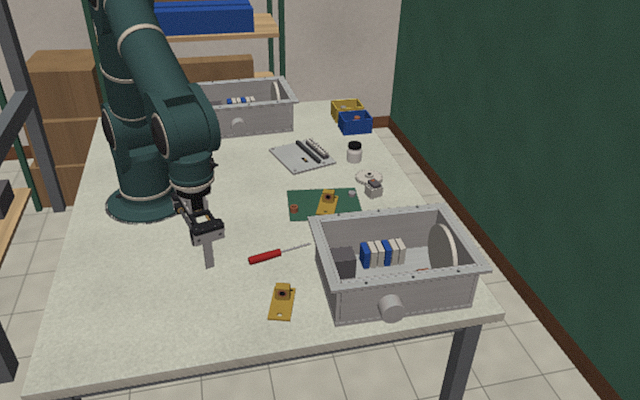

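Scene view: a yellow bracket on the mat at (316,210), the plate at (455,250), its slot/pin at about (433,242), and the gear, jar, contactor, bush and collar. Side view: the same bracket at (328,200), a second yellow bracket on the bare bench at (282,300), and a yellow bin at (347,110) that isn't relevant. I'll work out the distances and crop in close.

```bash
cat > a.py <<'E'
from h import *
for n in('scene','side'):
    im=cv2.imread(f'pics/{n}0.png');d=np.load(f'{n}0.npz');c=(d['K'],d['R'],d['t'])
    hsv=cv2.cvtColor(im,cv2.COLOR_BGR2HSV);m=cv2.inRange(hsv,(18,140,70),(32,255,255))
    k,l,st,ce=cv2.connectedComponentsWithStats(m)
    for i in range(1,k):
        if st[i,4]>40:
            w=ray(c,ce[i],8)[0];print(n,st[i],ce[i].round(),w.round(),np.hypot(*w[:2]).round())
    pts={'scene':[(406,222),(497,225),(506,278),(405,273),(428,240),(440,243)],'side':[(270,154),(314,139),(336,159),(294,173)]}[n]
    print(ray(c,pts,12).round())
    x,y=(260,170) if n=='scene' else (265,130)
    cr=im[y:y+120,x:x+250] if n=='scene' else im[y:y+100,x:x+120]
    a=cv2.resize(cr,None,fx=3.2 if n=='scene' else 5,fy=3.2 if n=='scene' else 5,interpolation=cv2.INTER_CUBIC);cv2.imwrite(f'pics/{n}0c.png',np.clip(a*1.6,0,255))
E
python3 a.py
```

```text
scene [292 198  44  29 447] [313. 212.] [ 594. -170.    8.] 618.0
scene [611 345  29  55 485] [623. 377.] [802. 519.   8.] 955.0
[[536.  70.  12.]
 [447. 282.  12.]
 [642. 320.  12.]
 [723. 120.  12.]
 [585. 138.  12.]
 [584. 167.  12.]]
side [331  99  33  24 335] [344. 106.] [884. 637.   8.] 1090.0
side [316 189  22  26 332] [327. 203.] [ 601. -156.    8.] 621.0
side [268 283  27  38 678] [281. 303.] [ 366. -598.    8.] 701.0
[[461. 225.  12.]
 [663. 320.  12.]
 [710. 134.  12.]
 [527.  60.  12.]][ WARN:0@0.657] global loadsave.cpp:1063 imwrite_ Unsupported depth image for selected encoder is fallbacked to CV_8U.
```

View pics/scene0c.png

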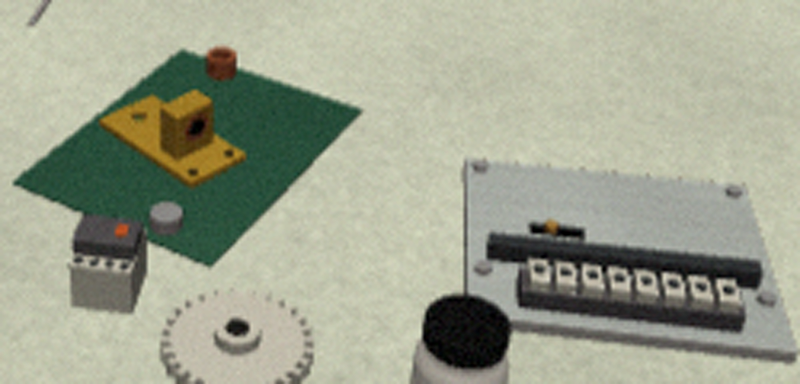

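The choice is the bracket on the mat: scene (313,212), 618 mm from the base. The lookalike on the bench, at side (281,303), is 701 mm away. In the crop, its hole is at the left (137,117). The pin shows brass at about (551,227), towards the left (-y) end of the slot. Next I'll work out rough poses and a wrist view.

```bash
cat >> h.py <<'E'
def yaw(s=None):
    s=s or env.sense(); x=Ro.from_rotvec(s['tool_rot']).as_matrix()[:,0]; return np.arctan2(x[1],x[0])
def go(x,y,z,yw=None):
    "needed shift in present tool axes (mm), then turn"
    s=env.sense();R=Ro.from_rotvec(s['tool_rot']).as_matrix()
    d=R.T@(np.array([x,y,z])-s['tool_pos']); 
    tn=None if yw is None else (yaw(s)-yw+np.pi/2)%np.pi-np.pi/2
    print('t',round(s['t'],2),'at',np.round(s['tool_pos'],1),'yaw',round(yaw(s),3),'SHIFT',d.round(1),'TURN',tn if tn is None else round(tn,3))
E
python3 - <<'E'
from h import *
d=np.load('scene0.npz');c=(d['K'],d['R'],d['t'])
P=lambda p,z:ray(c,np.array(p)/3.2+(260,170),z).round()
print('br',P([(137,117),(100,122),(195,184),(243,155)],10))
print('fence',P([(490,240),(760,265)],28),'slot',P([(530,227),(583,235),(551,227)],12))
print(np.array(env.grab_frame('wrist')['hand_eye']).round(3))
f=env.grab_frame('wrist');print(f['fx'],f['cx'],f['cy'])
go(610,-165,270)
E
```

```text
br [[ 587. -204.   10.]
 [ 608. -229.   10.]
 [ 651. -119.   10.]
 [ 599. -100.   10.]]
fence [[640. 114.  28.]
 [583. 293.  28.]] slot [[591. 134.  12.]
 [583. 172.  12.]
 [584. 148.  12.]]
[[   0.      -0.973   -0.229   65.377]
 [   1.       0.      -0.      -0.722]
 [   0.      -0.229    0.973 -178.936]
 [   0.       0.       0.       1.   ]]
287.3036362337119 324.1073541633451 197.56801364282782
t 0.2 at [ 177.3 -599.1  205.1] yaw 0.288 SHIFT [ 538.1 -293.5  -64.7] TURN None
```

Call:
{"method": "arm_command", "body": {"plan": [30,-16,-13,0,38,-21,-13,0,38,-21,-13,0,38,-21,-13,0,38,-21,-13,0], "claw": 60}}

```text
t: 0.7
tool_pos: [324.5, -450.2, 270.9]
tool_rot: [-3.109, -0.45, 0.0]
contact_force: [0.8, 0.3, 0.4]
gripper_width: 61.1
finger_force: 0.0
```

Call:
{"method": "arm_command", "body": {"plan": [38,-21,0,0,38,-21,0,0,38,-21,0,0,38,-21,0,0,38,-21,0,0]}}

```text
t: 1.2
tool_pos: [476.8, -295.7, 270.5]
tool_rot: [3.109, 0.45, 0.0]
contact_force: [0.0, 0.2, -0.2]
gripper_width: 60.4
finger_force: 0.0
```

Call:
{"method": "arm_command", "body": {"plan": [38,-21,0,0,38,-21,0,0,38,-21,0,0,34,-18,0,0,0,0,0,0]}}

```text
t: 1.7
tool_pos: [597.5, -172.2, 269.8]
tool_rot: [-3.105, -0.46, -0.001]
contact_force: [-0.2, 0.3, -0.4]
gripper_width: 59.9
finger_force: 0.0
```

Call:
{"method": "arm_command", "body": {"plan": [0,0,0,0.14,0,0,0,0.14,0,0,0,0.14,0,0,0,0.14,0,0,0,0.1]}}

```text
t: 2.2
tool_pos: [594.5, -177.9, 270.3]
tool_rot: [3.085, -0.591, -0.001]
contact_force: [-0.2, 0.1, -0.2]
gripper_width: 60.1
finger_force: 0.0
```

Call:
{"method": "arm_command", "body": {"plan": [0,0,0,0]}}

```text
t: 2.3
tool_pos: [594.6, -177.7, 270.3]
tool_rot: [3.087, -0.585, -0.001]
contact_force: [-0.1, 0.2, 0.2]
gripper_width: 59.9
finger_force: 0.0
```

```bash
cat > br.py <<'E'
import sys
from h import *
im,c=grab('wrist');cv2.imwrite(sys.argv[1],im);np.savez('w.npz',K=c[0],R=c[1],t=c[2])
hsv=cv2.cvtColor(im,cv2.COLOR_BGR2HSV);m=cv2.inRange(hsv,(15,110,40),(35,255,255))
k,l,st,ce=cv2.connectedComponentsWithStats(m)
i=1+np.argmax(st[1:,4]);mm=(l==i).astype(np.uint8)
ct=max(cv2.findContours(mm,cv2.RETR_EXTERNAL,cv2.CHAIN_APPROX_NONE)[0],key=cv2.contourArea)
print(st[i]);print(cv2.minAreaRect(ct))
ap=cv2.approxPolyDP(ct,4,True)[:,0];print(ap.tolist());print(ray(c,ap,10).round(1).tolist())
E
python3 br.py pics/w1.png
```

```text
[ 277  153   80   41 3056]
((316.1824035644531, 173.15541076660156), (79.23439025878906, 39.4079475402832), 1.3322197198867798)
[[277, 154], [279, 192], [354, 193], [356, 155]]
[[648.2, -121.8, 10.0], [593.0, -101.1, 10.0], [548.6, -209.7, 10.0], [603.0, -232.8, 10.0]]
```

View pics/w1.png

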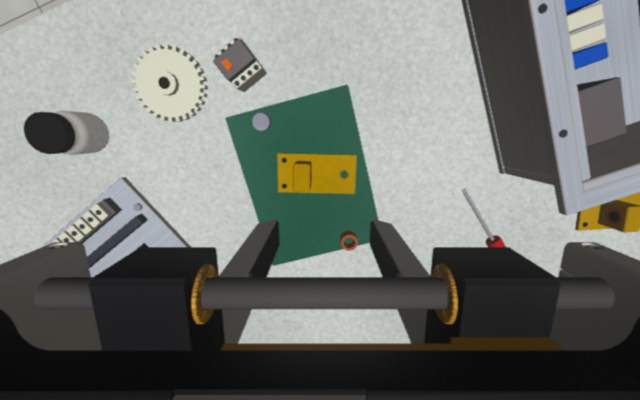

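Wrist view: the bracket's foot spans (277..356, 153..193), with the block at (302,175) and the hole at (344,174). The bush is at (348,240) and the collar at (261,122), both clear of the fingers. The origin is about (598,-166), yaw -0.387.

```bash
python3 - <<'E'
from h import *
go(605.8,-147.9,110,-.387)
E
```

```text
t 2.35 at [ 594.6 -177.7  270.4] yaw -0.37 SHIFT [ -0.3 -31.9 160.4] TURN 0.017
```

Call:
{"method": "arm_command", "body": {"plan": [0,-8,20,0.017,0,-8,40,0,0,-8,40,0,0,-8,40,0,0,0,20,0]}}

```text
t: 2.85
tool_pos: [605.6, -146.4, 107.1]
tool_rot: [-3.083, 0.6, 0.006]
contact_force: [1.1, 0.1, 0.6]
gripper_width: 60.1
finger_force: 0.0
```

Call:
{"method": "arm_command", "body": {"plan": [0,0,0,0,0,0,0,0]}}

```text
t: 3.05
tool_pos: [607.1, -148.1, 111.2]
tool_rot: [-3.083, 0.605, -0.0]
contact_force: [0.3, -0.0, 0.5]
gripper_width: 59.9
finger_force: 0.0
```

```bash
python3 br.py pics/w2.png; python3 - <<'E'
from h import *
go(605.8,-147.9,17,-.387)
E
```

```text
[ 284  167  123   64 7047]
((345.0, 198.5), (63.0, 122.0), 90.0)
[[284, 168], [285, 225], [336, 230], [371, 226], [376, 219], [402, 226], [405, 168]]
[[648.7, -122.4, 10.0], [594.8, -99.5, 10.0], [570.0, -145.9, 10.0], [560.5, -180.8, 10.0], [565.6, -188.0, 10.0], [548.5, -210.2, 10.0], [604.0, -232.0, 10.0]]
t 3.1 at [ 607.5 -148.3  111.9] yaw -0.388 SHIFT [-1.9  0.3 94.9] TURN -0.001
```

View pics/w2.png

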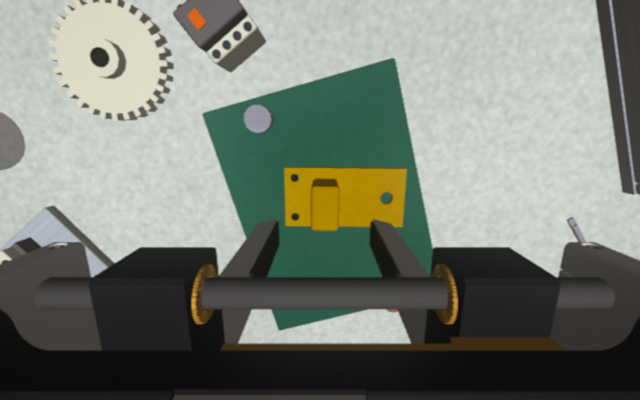

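Closer view: block at (325,205), centred between the fingers, hole at (386,198), and nothing under the finger tips. I'll go down and grip.

Call:
{"method": "arm_command", "body": {"plan": [-1.4,0,30,0,0,0,30,0,0,0,25,0,0,0,10,0,0,0,0,0]}}

```text
t: 3.6
tool_pos: [605.6, -147.4, 15.6]
tool_rot: [-3.082, 0.607, 0.001]
contact_force: [-0.3, 0.1, 0.1]
gripper_width: 60.1
finger_force: 0.0
```

Call:
{"method": "arm_command", "body": {"plan": [0,0,0,0,0,0,0,0,0,0,0,0,0,0,0,0,0,0,0,0], "claw": 10, "newtons": 30}}

```text
t: 4.1
tool_pos: [605.7, -147.3, 15.8]
tool_rot: [3.082, -0.608, 0.001]
contact_force: [-1.8, 0.2, 9.1]
gripper_width: 23.7
finger_force: 30.0
```

Call:
{"method": "arm_command", "body": {"plan": [0,0,0,0,0,0,0,0]}}

```text
t: 4.3
tool_pos: [605.7, -147.4, 15.8]
tool_rot: [3.082, -0.608, 0.0]
contact_force: [-2.2, -0.3, 7.4]
gripper_width: 23.7
finger_force: 30.0
```

Call:
{"method": "arm_command", "body": {"plan": [0,0,-20,0,0,0,-30,0,0,0,-35,0,0,0,-35,0,0,0,-30,0]}}

```text
t: 4.8
tool_pos: [605.5, -147.2, 167.1]
tool_rot: [-3.082, 0.607, -0.0]
contact_force: [0.4, -0.4, -3.0]
gripper_width: 24.1
finger_force: 30.0
```

Call:
{"method": "arm_command", "body": {"plan": [-30,-20,0,-0.14,-20,-30,0,-0.14,-15,-30,0,-0.14,-10,-30,0,-0.14,0,-30,0,-0.135]}}

```text
t: 5.3
tool_pos: [544.6, 8.5, 165.4]
tool_rot: [3.103, 0.488, -0.001]
contact_force: [1.1, 1.0, -2.1]
gripper_width: 23.6
finger_force: 30.0
```

Call:
{"method": "arm_command", "body": {"plan": [0,0,0,0]}}

```text
t: 5.4
tool_pos: [544.8, 11.5, 165.5]
tool_rot: [-3.101, -0.494, 0.0]
contact_force: [-0.1, 0.2, -1.5]
gripper_width: 23.7
finger_force: 30.0
```

```bash
python3 - <<'E'
from h import *
go(487,164,175,.305)
E
```

```text
t 5.4 at [544.8  11.5 165.5] yaw 0.316 SHIFT [  -7.6 -162.9   -9.2] TURN 0.011
```

Call:
{"method": "arm_command", "body": {"plan": [-8,-40,-10,0.011,0,-40,0,0,0,-42,0,0,0,-40,0,0,0,0,0,0]}}

```text
t: 5.9
tool_pos: [488.8, 164.6, 175.6]
tool_rot: [-3.105, -0.469, 0.0]
contact_force: [0.5, -0.8, -2.5]
gripper_width: 23.8
finger_force: 30.0
```

Call:
{"method": "arm_command", "body": {"plan": [0,0,0,0,0,0,0,0]}}

```text
t: 6.1
tool_pos: [491.0, 158.7, 175.3]
tool_rot: [3.108, 0.459, -0.001]
contact_force: [-0.2, -0.2, -2.6]
gripper_width: 23.9
finger_force: 30.0
```

```bash
python3 - <<'E'
from h import *
im,c=grab('wrist');cv2.imwrite('pics/w3.png',im);np.savez('w3.npz',K=c[0],R=c[1],t=c[2])
s=env.sense();print(s['t'],s['tool_pos'],yaw(s))
E
```

```text
6.15 [490.99895818 158.57861503 175.28357436] 0.29273890323835916
```

View pics/w3.png

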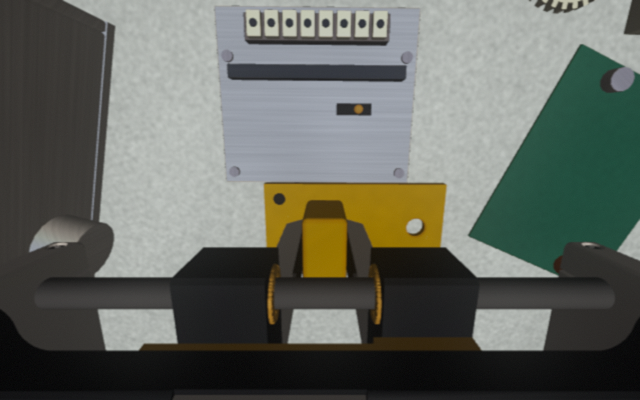

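The wrist view shows the plate square-on: the fence face's lower edge is at about row 79 (cols 228–406), the slot spans (337..371, 103..115) and the pin is near (359,109), a little to the outer (right) side. The held bracket's front edge is at row 183. Next I'll measure the plate frame.

```bash
cat > pl.py <<'E'
from h import *
im=cv2.imread('pics/w3.png');d=np.load('w3.npz');c=(d['K'],d['R'],d['t'])
g=cv2.cvtColor(im,cv2.COLOR_BGR2GRAY).astype(int)
for x in(260,320,380):print(x,g[58:90,x].tolist())
print('slotrow',g[109,330:378].tolist()); print('slotcol',g[98:120,345].tolist())
def edge(x,r0,r1):  # subpixel dark->bright
    gr=np.diff(g[r0:r1,x].astype(float));i=int(np.argmax(gr));w=np.clip(gr[max(0,i-1):i+2],0,None)
    return r0+max(0,i-1)+(w*np.arange(len(w))).sum()/w.sum()+.5
xs=np.arange(235,402,3)
lo=np.array([edge(x,72,90) for x in xs]);p=np.polyfit(xs,lo,1);print('lower edge',p,np.std(lo-np.polyval(p,xs)))
W=ray(c,[(240,np.polyval(p,240)),(400,np.polyval(p,400))],12);print(W.round(1))
v=(W[0]-W[1])[:2];v/=np.linalg.norm(v);yw=np.arctan2(-v[0],v[1]);print('plate yaw',yw)
# top outline corners
m=(g[95:125,325:380]<75).astype(np.uint8)
hsv=cv2.cvtColor(im,cv2.COLOR_BGR2HSV)[95:125,325:380];m|=(hsv[...,1]>110).astype(np.uint8)
k,l,st,ce=cv2.connectedComponentsWithStats(m);i=1+np.argmax(st[1:,4]);print(st[i]+[325,95,0,0,0],ce[i]+[325,95])
x0,y0,w,h=st[i,:4];x0+=325;y0+=95
S=ray(c,[(x0-.5,y0+h/2-.5),(x0+w-.5,y0+h/2-.5),(x0+w/2-.5,y0+h/2-.5)],12);print('slot',S.round(1))
ex=np.array([np.cos(yw),np.sin(yw)]);ey=np.array([-ex[1],ex[0]])
print('fence x', (W[:,:2]@ex).round(2),'slot along x',(S[:,:2]@ex).round(2),'y',(S[:,:2]@ey).round(2))
E
python3 pl.py
```

```text
260 [156, 155, 153, 160, 162, 149, 92, 58, 57, 57, 60, 59, 59, 59, 58, 59, 56, 57, 57, 53, 37, 58, 118, 152, 159, 157, 156, 156, 157, 156, 155, 157]
320 [157, 156, 157, 158, 161, 152, 107, 66, 57, 57, 58, 57, 57, 58, 56, 58, 58, 55, 57, 54, 41, 33, 73, 146, 163, 163, 162, 163, 163, 161, 158, 158]
380 [163, 160, 159, 155, 157, 160, 149, 100, 64, 57, 59, 60, 60, 60, 59, 60, 59, 59, 59, 58, 54, 39, 45, 96, 146, 162, 164, 160, 162, 162, 158, 158]
slotrow [162, 163, 164, 163, 161, 149, 109, 59, 45, 45, 43, 45, 44, 45, 44, 46, 45, 45, 46, 45, 44, 44, 47, 59, 84, 104, 114, 120, 119, 121, 119, 115, 94, 63, 46, 45, 44, 45, 45, 46, 66, 118, 154, 161, 161, 160, 160, 160]
slotcol [167, 165, 164, 164, 151, 97, 51, 42, 44, 44, 45, 46, 45, 46, 45, 45, 67, 125, 158, 165, 162, 162]
lower edge [1.09589299e-02 7.68578203e+01] 0.1314921792246511
[[578.6 284.   12. ]
 [628.5 112.5  12. ]]
plate yaw 0.28305120115715793
[337 104  34  11 368] [353.44565217 109.02717391]
slot [[579.7 171.5  12. ]
 [590.9 134.4  12. ]
 [585.3 153.   12. ]]
fence x [634.91 634.91] slot along x [604.49 604.89 604.69] y [  2.81 -35.98 -16.59]
```

```bash
cat > hb.py <<'E'
from h import *
im=cv2.imread('pics/w3.png');d=np.load('w3.npz');c=(d['K'],d['R'],d['t'])
hsv=cv2.cvtColor(im,cv2.COLOR_BGR2HSV);m=cv2.inRange(hsv,(15,110,40),(35,255,255))
print(im[178:188,400].tolist())
xs=np.arange(272,438,4);ys=np.array([178+np.argmax(m[178:195,x]>0) for x in xs])-.5;p=np.polyfit(xs,ys,1)
zt=175.3-11.8
T=np.array([490.999,158.579]);yw=.29274;ex=np.array([np.cos(yw),np.sin(yw)]);ey=np.array([-ex[1],ex[0]])
for z in(zt,zt+6):
    W=ray(c,[(272,np.polyval(p,272)),(437,np.polyval(p,437))],z)[:,:2]
    v=W[0]-W[1];print(z,'edge yaw',np.arctan2(-v[0],v[1]),'front x rel tcp',(W-T)@ex)
row=m[195:215];L=np.median([np.argmax(r[230:]>0)+230 for r in row])-.5;Rr=np.median([470-np.argmax(r[470:200:-1]>0) for r in row])+.5
W=ray(c,[(L,205),(Rr,205)],zt+6)[:,:2];print('ends',L,Rr,((W-T)@ey))
roi=(im[215:240,400:430].astype(int));mm=(m[215:242,400:432]==0).astype(np.uint8)
k,l,st,ce=cv2.connectedComponentsWithStats(mm);i=1+np.argmax(st[1:,4]);print(st[i],ce[i]+[400,215]);h=ray(c,ce[i]+[400,215],zt+3)[0,:2]-T;print('hole rel',h@ex,h@ey)
E
python3 hb.py
```

```text
[[155, 146, 143], [164, 155, 151], [167, 158, 153], [163, 157, 153], [123, 127, 131], [58, 80, 94], [23, 87, 112], [20, 116, 148], [22, 124, 158], [20, 123, 157]]
163.5 edge yaw 0.28563477598096987 front x rel tcp [31.12644432 30.33645936]
169.5 edge yaw 0.2856347759809705 front x rel tcp [32.20618337 31.4410565 ]
ends 264.5 444.0 [ 40.49826077 -78.77010639]
[  6   4  17  15 206] [414.16504854 226.        ]
hole rel 1.1791844041179793 -61.00059975822161
```

```bash
cat >> h.py <<'E'
PY=.283;X0=614.3;Y0=25.4
def goB(px,py,zu,off=(0.9,-19.4)):
    s=env.sense();ex=np.array([np.cos(PY),np.sin(PY)]);ey=np.array([-ex[1],ex[0]])
    a=yaw(s)
    tgt=ex*(X0+px)+ey*(Y0+py)
    o=np.array([np.cos(a)*off[0]-np.sin(a)*off[1],np.sin(a)*off[0]+np.cos(a)*off[1]])
    B=np.array(s['tool_pos'])[:2]+o
    print('bracket plate xy',round(B@ex-X0,1),round(B@ey-Y0,1),'under z',round(s['tool_pos'][2]-11.8,1),'F',np.round([s['contact_force'][:2]@ex,s['contact_force'][:2]@ey,s['contact_force'][2]],1))
    go(*(tgt-o),zu+11.8,PY+.007)
E
python3 - <<'E'
from h import *
goB(-14,-26,45)
E
```

```text
bracket plate xy -97.5 -29.6 under z 163.5 F [ 1.  -0.6 -2.7]
t 6.15 at [491.  158.6 175.3] yaw 0.293 SHIFT [ 83.5  -2.8 118.5] TURN 0.003
```

Call:
{"method": "arm_command", "body": {"plan": [25,-2.8,20,0.003,25,0,25,0,20,0,30,0,13.5,0,30,0,0,0,13,0]}}

```text
t: 6.65
tool_pos: [570.0, 185.3, 54.4]
tool_rot: [3.108, 0.453, -0.005]
contact_force: [-1.1, -0.3, -2.1]
gripper_width: 23.9
finger_force: 30.0
```

Call:
{"method": "arm_command", "body": {"plan": [0,0,0,0,0,0,0,0,0,0,0,0]}}

```text
t: 6.95
tool_pos: [570.3, 186.5, 59.1]
tool_rot: [-3.108, -0.456, -0.003]
contact_force: [-0.3, 0.5, -2.2]
gripper_width: 24.1
finger_force: 30.0
```

```bash
python3 - <<'E'
from h import *
im,c=grab('wrist');cv2.imwrite('pics/w4.png',im);np.savez('w4.npz',K=c[0],R=c[1],t=c[2])
goB(-12.5,-26,23)
im,c=grab('scene');x,y=390,200;cv2.imwrite('pics/s4.png',np.clip(cv2.resize(im[y:y+90,x:x+130],None,fx=6,fy=6,interpolation=cv2.INTER_CUBIC)*1.5,0,255).astype(np.uint8))
E
```

```text
bracket plate xy -13.5 -25.0 under z 47.3 F [ 0.6 -0.5 -2.1]
t 7.0 at [570.3 186.5  59.1] yaw 0.291 SHIFT [ 1.   1.  24.3] TURN 0.001
```

View pics/w4.png

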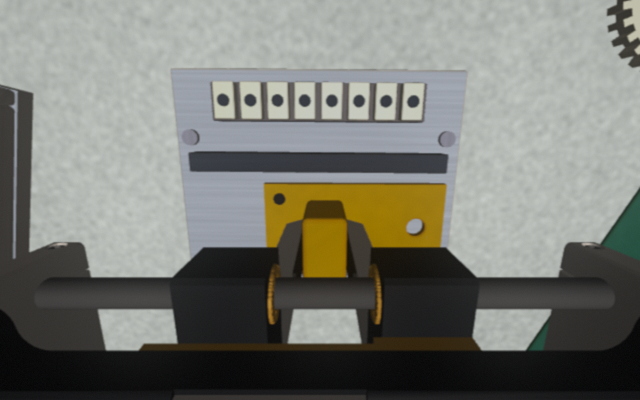

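The foot's front edge (row 183) runs parallel to the fence (rows 152–172), and the hole is at (415,227). I'll refine the offset from this closer view.

```bash
python3 - <<'E'
from h import *
im=cv2.imread('pics/w4.png');d=np.load('w4.npz');c=(d['K'],d['R'],d['t']);g=cv2.cvtColor(im,cv2.COLOR_BGR2GRAY).astype(int)
for x in(210,250,300,400,430):print(x,'148-',g[148:186,x].tolist())
print('row162 L',g[162,183:196].tolist(),'R',g[162,441:455].tolist())
ex=np.array([np.cos(PY),np.sin(PY)]);ey=np.array([-ex[1],ex[0]])
f=lambda px,z:(ray(c,px,z)[:,:2]@np.c_[ex,ey]-[X0,Y0]).round(2).tolist()
print('top near edge',f([(250,169.5),(400,169.5)],28),'bottom',f([(250,172),(400,172)],12))
print('ends',f([(188.5,162),(447.5,162)],28))
E
```

```text
210 148- [161, 162, 152, 93, 49, 55, 61, 61, 61, 61, 61, 63, 62, 63, 63, 61, 62, 60, 62, 61, 60, 59, 61, 93, 146, 160, 158, 157, 158, 159, 158, 157, 158, 160, 159, 163, 164, 165]
250 148- [160, 159, 151, 104, 55, 50, 59, 60, 59, 59, 59, 60, 60, 60, 58, 57, 59, 59, 59, 58, 56, 57, 56, 85, 146, 160, 159, 160, 159, 160, 158, 155, 156, 159, 160, 160, 161, 164]
300 148- [161, 159, 161, 148, 82, 44, 54, 57, 57, 58, 60, 59, 58, 57, 57, 57, 58, 56, 57, 56, 57, 55, 54, 61, 103, 151, 163, 164, 164, 162, 162, 159, 157, 152, 113, 77, 99, 116]
400 148- [160, 163, 163, 158, 127, 68, 51, 57, 60, 60, 62, 61, 60, 60, 59, 61, 59, 60, 60, 59, 59, 61, 58, 55, 70, 120, 157, 163, 163, 165, 164, 161, 159, 156, 130, 83, 87, 114]
430 148- [163, 164, 165, 167, 155, 86, 47, 57, 62, 63, 62, 63, 64, 63, 63, 63, 63, 62, 61, 62, 63, 62, 61, 59, 66, 106, 154, 164, 163, 165, 165, 163, 161, 161, 150, 96, 89, 115]
row162 L [161, 161, 162, 162, 159, 139, 98, 69, 63, 63, 63, 64, 63] R [63, 64, 64, 64, 62, 70, 107, 144, 157, 160, 160, 160, 160, 161]
top near edge [[22.06, 49.97], [23.03, -60.21]] bottom [[17.91, 54.19], [18.96, -64.6]]
ends [[27.16, 94.6], [28.83, -94.5]]
```

Call:
{"method": "arm_command", "body": {"plan": [1,0,12,0.001,0,0,9,0,0,0,3,0,0,0,0,0,0,0,0,0]}}

```text
t: 7.55
tool_pos: [570.7, 187.0, 33.4]
tool_rot: [-3.108, -0.455, 0.0]
contact_force: [-0.1, 0.3, -2.4]
gripper_width: 23.8
finger_force: 30.0
```

Call:
{"method": "arm_command", "body": {"plan": [1,0,0,0,0,0,0,0]}}

```text
t: 7.75
tool_pos: [571.9, 187.3, 33.7]
tool_rot: [-3.108, -0.455, -0.001]
contact_force: [0.5, 0.0, -2.3]
gripper_width: 24.2
finger_force: 30.0
```

Call:
{"method": "arm_command", "body": {"plan": [1,0,0,0,0,0,0,0]}}

```text
t: 7.95
tool_pos: [572.8, 187.5, 33.5]
tool_rot: [-3.108, -0.455, -0.0]
contact_force: [-0.1, 0.2, -2.2]
gripper_width: 23.5
finger_force: 30.0
```

```bash
python3 - <<'E'
from h import *
goB(-9.5,-25,20)
E
```

```text
bracket plate xy -10.9 -24.7 under z 21.7 F [-0.   0.2 -2.2]
t 7.95 at [572.8 187.5  33.5] yaw 0.291 SHIFT [1.4 0.3 1.7] TURN 0.001
```

Call:
{"method": "arm_command", "body": {"plan": [0.8,0,0,0,0,0,0,0]}}

```text
t: 8.15
tool_pos: [573.5, 187.7, 33.5]
tool_rot: [-3.108, -0.455, -0.0]
contact_force: [0.1, 0.1, -2.5]
gripper_width: 24.1
finger_force: 30.0
```

Call:
{"method": "arm_command", "body": {"plan": [0.6,0,0,0,0,0,0,0]}}

```text
t: 8.35
tool_pos: [573.8, 187.8, 33.4]
tool_rot: [3.108, 0.455, -0.001]
contact_force: [-0.9, 0.2, -0.9]
gripper_width: 23.6
finger_force: 30.0
```

Call:
{"method": "arm_command", "body": {"plan": [0.5,0,0,0,0,0,0,0]}}

```text
t: 8.55
tool_pos: [574.0, 187.9, 33.3]
tool_rot: [3.108, 0.455, -0.002]
contact_force: [-5.1, -1.2, 0.5]
gripper_width: 24.0
finger_force: 30.0
```

```bash
python3 - <<'E'
from h import *
goB(-9.5,-25,20)
E
```

```text
bracket plate xy -9.6 -24.6 under z 21.5 F [-5.2  0.2  0.5]
t 8.55 at [574.  187.9  33.3] yaw 0.291 SHIFT [0.1 0.4 1.5] TURN 0.001
```

Call:
{"method": "arm_command", "body": {"plan": [-0.25,0,0.8,0,0,0,0,0]}}

```text
t: 8.75
tool_pos: [574.0, 187.9, 32.5]
tool_rot: [-3.108, -0.455, 0.001]
contact_force: [-3.4, 0.2, -2.3]
gripper_width: 23.8
finger_force: 30.0
```

Call:
{"method": "arm_command", "body": {"plan": [0,0,0.6,0,0,0,0,0]}}

```text
t: 8.95
tool_pos: [574.0, 187.8, 31.9]
tool_rot: [3.108, 0.455, -0.001]
contact_force: [-5.6, -1.1, -1.6]
gripper_width: 24.0
finger_force: 30.0
```

```bash
python3 - <<'E'
from h import *
goB(-9.5,-25,20);print(env.sense()['ft_torque'])
E
```

```text
bracket plate xy -9.6 -24.7 under z 20.1 F [-5.7  0.5 -1.6]
t 8.95 at [574.  187.8  31.9] yaw 0.291 SHIFT [0.1 0.3 0.1] TURN 0.001
[-0.2153888   1.14665166 -0.23007003]
```

Call:
{"method": "arm_command", "body": {"plan": [-0.15,0,0.4,0,0,0,0,0]}}

```text
t: 9.15
tool_pos: [574.0, 187.9, 31.7]
tool_rot: [3.108, 0.455, -0.0]
contact_force: [-5.3, -0.7, 0.7]
gripper_width: 23.7
finger_force: 30.0
```

Call:
{"method": "arm_command", "body": {"plan": [0,0,0.4,0,0,0,0,0]}}

```text
t: 9.35
tool_pos: [574.0, 187.9, 31.6]
tool_rot: [3.108, 0.455, -0.0]
contact_force: [-7.5, -1.6, 5.1]
gripper_width: 23.7
finger_force: 30.0
```

```bash
python3 - <<'E'
from h import *
goB(-9.5,-25,20);print(env.sense()['ft_torque'])
E
```

```text
bracket plate xy -9.6 -24.7 under z 19.8 F [-7.6  0.6  5.1]
t 9.35 at [574.  187.9  31.6] yaw 0.291 SHIFT [ 0.1  0.3 -0.2] TURN 0.001
[-0.7000904  1.6406538 -0.3149238]
```

The foot is resting on the pin (underside 19.8 mm, about 7 N) and against the fence. Next I'll slide it inwards.

Call:
{"method": "arm_command", "body": {"plan": [-0.2,-2,0,0,0,-2,0,0,0,-2,0,0,0,0,0,0]}}

```text
t: 9.75
tool_pos: [572.7, 192.4, 31.5]
tool_rot: [3.107, 0.454, 0.001]
contact_force: [-3.4, -6.1, 3.3]
gripper_width: 24.1
finger_force: 30.0
```

Call:
{"method": "arm_command", "body": {"plan": [0,-2,0,0,0,-2,0,0,0,-2,0,0,0,0,0,0]}}

```text
t: 10.15
tool_pos: [571.0, 198.3, 31.5]
tool_rot: [3.107, 0.454, 0.001]
contact_force: [-3.0, -5.7, 3.4]
gripper_width: 23.9
finger_force: 30.0
```

```bash
python3 - <<'E'
from h import *
goB(-9.5,-6,20);print(env.sense()['ft_torque'])
E
```

```text
bracket plate xy -9.6 -13.8 under z 19.7 F [-4.4 -4.6  3.4]
t 10.15 at [571.  198.3  31.5] yaw 0.29 SHIFT [ 0.2 -7.8 -0.3] TURN 0.0
[-1.82301656  0.74465164 -0.21620924]
```

Call:
{"method": "arm_command", "body": {"plan": [0,-1.5,0,0,0,-1.5,0,0,0,-1,0,0,0,0,0,0]}}

```text
t: 10.55
tool_pos: [569.8, 202.3, 31.4]
tool_rot: [3.108, 0.454, 0.001]
contact_force: [-3.1, -5.0, 1.1]
gripper_width: 24.0
finger_force: 30.0
```

Call:
{"method": "arm_command", "body": {"plan": [0,-1,0,0,0,0,0,0]}}

```text
t: 10.75
tool_pos: [569.4, 203.6, 31.3]
tool_rot: [3.108, 0.454, 0.001]
contact_force: [-1.9, -3.0, -1.3]
gripper_width: 23.9
finger_force: 30.0
```

Call:
{"method": "arm_command", "body": {"plan": [0,-1,0,0,0,0,0,0]}}

```text
t: 10.95
tool_pos: [568.8, 205.3, 31.2]
tool_rot: [-3.108, -0.455, -0.0]
contact_force: [-2.0, -0.6, -1.4]
gripper_width: 23.9
finger_force: 30.0
```

```bash
python3 - <<'E'
from h import *
goB(-9.5,-6,20);print(env.sense()['ft_torque'])
E
```

```text
bracket plate xy -9.8 -6.5 under z 19.4 F [-2.1 -0.1 -1.4]
t 10.95 at [568.8 205.3  31.2] yaw 0.291 SHIFT [ 0.3 -0.5 -0.6] TURN 0.001
[-0.431051    0.39364213 -0.1482368 ]
```

Support is lost at y = -6.5, as expected, so the hole is over the pin. I'll lower gently.

Call:
{"method": "arm_command", "body": {"plan": [0,0,0.7,0,0,0,0,0]}}

```text
t: 11.15
tool_pos: [568.7, 205.4, 30.5]
tool_rot: [-3.108, -0.456, -0.0]
contact_force: [-2.0, 0.2, -2.1]
gripper_width: 23.6
finger_force: 30.0
```

Call:
{"method": "arm_command", "body": {"plan": [0,0,0.7,0,0,0,0,0]}}

```text
t: 11.35
tool_pos: [568.7, 205.3, 29.8]
tool_rot: [-3.108, -0.455, -0.0]
contact_force: [-2.7, 0.4, -2.6]
gripper_width: 24.0
finger_force: 30.0
```

```bash
python3 - <<'E'
from h import *
goB(-9.5,-6,20);print(env.sense()['ft_torque'])
E
```

```text
bracket plate xy -9.8 -6.5 under z 18.0 F [-2.5  1.2 -2.6]
t 11.35 at [568.7 205.3  29.8] yaw 0.291 SHIFT [ 0.3 -0.5 -2. ] TURN 0.001
[ 0.09225452  0.49413465 -0.20475791]
```

Call:
{"method": "arm_command", "body": {"plan": [0,-0.2,1,0,0,0,1,0,0,0,0,0]}}

```text
t: 11.65
tool_pos: [568.6, 205.4, 27.7]
tool_rot: [-3.108, -0.455, 0.0]
contact_force: [-1.0, 1.2, -3.6]
gripper_width: 24.0
finger_force: 30.0
```

```bash
python3 - <<'E'
from h import *
goB(-9.5,-6,12);print(env.sense()['ft_torque'])
E
```

```text
bracket plate xy -9.9 -6.3 under z 15.9 F [-0.6  1.5 -3.6]
t 11.65 at [568.6 205.4  27.7] yaw 0.291 SHIFT [ 0.4 -0.3  3.9] TURN 0.001
[ 0.24674761  0.48459541 -0.12549422]
```

Call:
{"method": "arm_command", "body": {"plan": [0.2,-0.4,0,0,0,0,1,0,0,0,1,0,0,0,1,0,0,0,0,0]}}

```text
t: 12.15
tool_pos: [568.6, 205.6, 24.7]
tool_rot: [-3.108, -0.455, 0.0]
contact_force: [-1.2, 0.5, -3.8]
gripper_width: 23.5
finger_force: 30.0
```

Call:
{"method": "arm_command", "body": {"plan": [0,0,0.6,0,0,0,0,0]}}

```text
t: 12.35
tool_pos: [568.7, 205.7, 24.2]
tool_rot: [-3.108, -0.455, 0.0]
contact_force: [-1.6, -0.1, -2.2]
gripper_width: 23.9
finger_force: 30.0
```

```bash
python3 - <<'E'
from h import *
goB(-9.5,-6,12);print(env.sense()['ft_torque'])
E
```

```text
bracket plate xy -9.8 -6.1 under z 12.4 F [-1.5  0.3 -2.2]
t 12.35 at [568.7 205.7  24.2] yaw 0.291 SHIFT [ 0.3 -0.1  0.4] TURN 0.001
[-0.17267891  0.58169271 -0.15422652]
```

Call:
{"method": "arm_command", "body": {"plan": [0.2,0,0.5,0,0,0,0,0]}}

```text
t: 12.55
tool_pos: [568.8, 205.7, 23.9]
tool_rot: [3.108, 0.455, -0.0]
contact_force: [-4.4, -1.5, 2.0]
gripper_width: 23.7
finger_force: 30.0
```

Call:
{"method": "arm_command", "body": {"plan": [0,0,0.4,0,0,0,0,0]}}

```text
t: 12.75
tool_pos: [568.8, 205.7, 23.8]
tool_rot: [3.108, 0.455, -0.0]
contact_force: [-7.3, -3.0, 9.1]
gripper_width: 24.0
finger_force: 30.0
```

```bash
python3 - <<'E'
from h import *
goB(-9.5,-6,12);print(env.sense()['ft_torque'])
E
```

```text
bracket plate xy -9.6 -6.1 under z 12.0 F [-7.8 -0.8  9.1]
t 12.75 at [568.8 205.7  23.8] yaw 0.291 SHIFT [ 0.1 -0.1  0. ] TURN 0.001
[-0.66352253  1.65134504 -0.27982892]
```

It is seated: underside 12.0 mm, against the fence, 9 N on the plate. I'll release and retreat straight up.

Call:
{"method": "arm_command", "body": {"plan": [0,0,-0.4,0,0,0,0,0,0,0,0,0,0,0,0,0,0,0,0,0], "claw": 50}}

```text
t: 13.25
tool_pos: [569.0, 205.8, 23.7]
tool_rot: [-3.108, -0.455, -0.0]
contact_force: [-0.4, 0.4, 0.3]
gripper_width: 49.6
finger_force: 0.0
```

Call:
{"method": "arm_command", "body": {"plan": [0,0,-10,0,0,0,-20,0,0,0,-30,0,0,0,-40,0,0,0,-40,0]}}

```text
t: 13.75
tool_pos: [568.6, 205.7, 165.8]
tool_rot: [-3.108, -0.455, 0.0]
contact_force: [0.1, -0.1, -0.3]
gripper_width: 50.3
finger_force: 0.0
```

Call:
{"method": "arm_command", "body": {"plan": [-20,0,-10,0,-20,0,0,0,-20,0,0,0,0,0,0,0,0,0,0,0]}}

```text
t: 14.25
tool_pos: [511.9, 188.6, 174.6]
tool_rot: [3.108, 0.455, 0.002]
contact_force: [0.4, 0.6, 0.1]
gripper_width: 49.7
finger_force: 0.0
```

```bash
python3 - <<'E'
from h import *
im,c=grab('wrist');cv2.imwrite('pics/w5.png',im);np.savez('w5.npz',K=c[0],R=c[1],t=c[2])
hsv=cv2.cvtColor(im,cv2.COLOR_BGR2HSV);m=cv2.inRange(hsv,(15,110,40),(35,255,255))
k,l,st,ce=cv2.connectedComponentsWithStats(m);i=1+np.argmax(st[1:,4])
ct=max(cv2.findContours((l==i).astype(np.uint8),cv2.RETR_EXTERNAL,cv2.CHAIN_APPROX_NONE)[0],key=cv2.contourArea)
ap=cv2.approxPolyDP(ct,4,True)[:,0]
ex=np.array([np.cos(PY),np.sin(PY)]);ey=np.array([-ex[1],ex[0]])
print(ap.tolist(),(ray(c,ap,18)[:,:2]@np.c_[ex,ey]-[X0,Y0]).round(1).tolist())
im2,_=grab('scene');cv2.imwrite('pics/s5.png',np.clip(cv2.resize(im2[190:310,250:520].astype(float)*1.5,None,fx=2.9,fy=2.9,interpolation=cv2.INTER_CUBIC),0,255).astype(np.uint8))
s=env.sense();print(s['t'],s['tool_pos'],s['contact_force'])
E
```

```text
[[289, 107], [291, 160], [392, 160], [394, 107]] [[20.1, 53.5], [-38.9, 52.3], [-38.0, -65.2], [21.0, -63.8]]
14.35 [512.07499028 188.73323146 174.0373493 ] [ 0.05872763  0.07182052 -1.02408104]
```

View pics/w5.png

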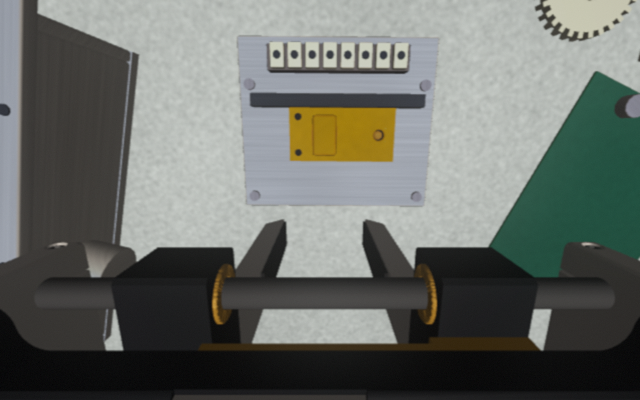

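View pics/s5.png

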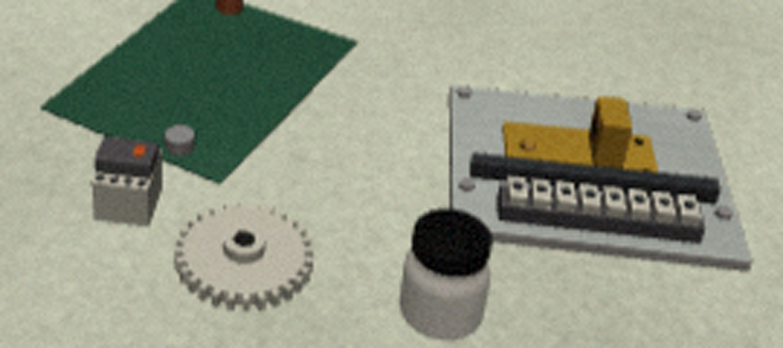

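The wrist view shows the foot flush and parallel to the fence at (290–394, 107–160), with the pin visible in the hole at (378,135). The scene crop shows it flat on the plate, with the other parts where they were. I'm handing it in.

```bash
python3 -c "
from rig import env
print(env.job_done())"
```

```text
the job is handed in; nothing more can be done
None
```

I fitted the bracket over the pin, flat on the plate and square along the fence, then let go and handed the job in at about 14 s; no other part was touched, and the judge's result was not shown.

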